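Put the letter opener in the mug, leaning clear of the handle

ROBOT

A 7-joint arm with a two-finger parallel gripper is mounted at the origin on the work surface; the furniture and walls round the work are solid. World frame = base frame: x ahead of the robot, y to its left, z up, the work surface at z = 0. Lengths are in m, angles in rad, forces in N, time in s.
With the tool pointing down it reaches from about 0.425 to 0.825 m from the base axis. Payload 3.6 kg.
Tool frame: the origin (TCP) lies on the centre line of the jaws, within the pads' length; the fingertips stand 8 mm ahead of it and the grasp point (between the pads) lies 11 mm behind it (manip.tips_ahead is the distance from the TCP to the fingertips, in m); z points along the fingers, y is the line along which they close (so a half turn about z gives the same grasp; the last joint's range is limited). The gripper opens to 85 mm and grips with 20 to 120 N. Pads are 22 mm wide; open, the fingers measure 114 mm over their backs; the gripper's body (76 mm by 85 mm) begins 54 mm behind the grasp point. The pads swing forward as they close: fully open they stand 13 mm farther back than shut.
Start: joints at [1.181, 0.615, -0.013, 1.423, 0.008, 1.103, -0.04], TCP at [0.231, -0.608, 0.239] pointing down, gripper open.
Joint ranges: [-3.12, 3.12], [-0.3, 2.06], [-1.34, 1.32], [0.26, 2.42], [-1.36, 4.5], [0.01, 1.98], [-2.84, 2.84]. Speed limits (rad/s): [2.79, 2.79, 3.14, 3.14, 3.14, 3.14, 3.14].

INTERFACE

Orientations are given as a unit quaternion [x, y, z, w].
In Python, from cell import manip, cams, order gives the robot as it stands.
- The arm moves only by the tool arm_command, never from a script. Its argument "moves" is a list of rows, each a list of 7 numbers: the opening, from -1 (shut) to 1 (fully open), then the shift along the tool's x, y, z each as a share of 6 cm, from -1 to 1, then the turn, a rotation vector about the tool's x, y, z each as a share of 10 degrees, from -1 to 1. A call has 1 to 12 rows; each row shifts and turns the commanded pose from where the row before left it, along the tool's axes as they then stand; what a row does not reach is not made up. A row lasts 1/8 s, in which the tool goes at most 62.5 mm and 10.7 degrees, less where a joint would pass 70% of its speed; a pose out of reach is approached as far as the arm can. A call with a number of a shift or a turn outside -1 to 1 is refused whole. A call with a gripper value outside its range is refused whole. The fingers move at their own pace and stop on an object; "grip_force" is the grip in N (left out, the last holds). Time passes only in rows, so rows that do not move let the fingers close. It gives the time, the measured TCP pose, the force, the opening and the grip force at its end, in the units of the state.
- manip.get_state(): the state, without advancing time (a new reading comes with each control period).
- cams.read_camera(name): name is "scene" or "side" or "wrist"; returns (picture, depth): 400x640x3 uint8, red, green, blue; 400x640 float32, m along the optical axis (not along the pixel's ray), 0 where there is no reading.
- cams.camera_info(name): a dict with "fx", "fy", "cx", "cy" (pixels), "R" (3x3) and "t" (3): a world point X has camera coordinates R X + t. Camera axes: x right, y down, z forward; pixel columns grow to the right and rows downward; lengths in m; the calibration is good to about 2 mm. The wrist camera is an equidistant fisheye: a pixel r from the principal point sees the ray r / f radians off the axis. A picture is of the moment at which its call begins: read the wrist's pose just before it. camera_info takes no time and is no camera call; for the wrist camera it gives the pose at the moment of the call.
- order.job_done(): hands the job in; it is judged then, once.
The state is a dict: "time": time; "q": joint angles; "qvel": joint speeds; "effort": joint torques, N m; "position": TCP position; "tool_rot": TCP orientation; "ft_force": force on the tool from outside, world axes, zero at the start; "moment": the same for the moment, N m; "grip_width": finger opening in m; "grip_force": force on a finger pad.
Only numpy, scipy, OpenCV 4.12 (cv2) and the standard library are available. Lean on these libraries where they do the work, as an engineer would, in place of code of your own. Each camera call takes 0.05 s, during which the arm holds its last target. There are 200 camera calls.

TASK

Take the letter opener out of the wooden desk stand and lower it, blade down, into the mug; keep hold of it until its tip is near the bottom, do not drop it in. Leave it leaning against the side of the rim directly opposite the mug's handle, so that the handle stays free to take, with the mug standing upright where it is.

Things in the scene. Friction and masses are not known exactly. Their poses are not given: they have to be found in the camera images.
- opener_middle (a point): Half-way along the letter opener, 90 mm from its tip (it balances here). Opener: 180 mm long, 60 g; flat steel blade 12 x 4 mm, 88 mm long (8 mm wide in the last 14 mm), then a round black handle of 15 mm diameter, 94 to 180 mm from the tip, with a 16 mm steel collar under it. Axes: z along it from tip to top, x across the blade's width.
- opener_handle (a point): Middle of the opener's handle, 135 mm from the tip and 45 mm from the top end; axes as the middle point. At the start the opener stands blade down in the stand's slot, nearly upright (up to 4 degrees off), its tip 8 mm and its top end 188 mm above the desk.
- opener_neck (a point): Point on the opener's axis 105 mm from the tip, low on the handle: about where it meets the mug's rim when it leans.
- opener_tip (a point): The tip (lower end) of the opener's blade.
- opener: The letter opener as a whole; its origin is the blade tip, axes as the middle point.
- stand: Wooden desk stand, a fixed block 64 x 100 x 50 mm (x, y, z), origin at the centre of its underside. The opener stands in its slot, centred 20 mm from the origin towards -y, 14 x 6 mm, 42 mm deep (1 mm free all round). The round hole at +y is empty and not used. Stand and mug may swap sides from start to start.
- mug_centre (a point): On the axis of the plain grey mug (empty, with one handle), 45 mm above the desk; z up. The mug is loose, about 350 g, outside diameter 84 mm, 98 mm high, wall 4 mm, inner radius 37 mm, inner floor 5 mm above the desk. Its handle sticks out along +y (to 78 mm from the axis), so the side of the rim to lean against is -y.
Mind the look-alikes: they are no part of the job. Leave any blue look-alike of the opener alone. What is shaped like the part that bears mug_centre but pink is not meant.

How it is judged:
By the outcome, as a careful person would: the job done as asked, in the order asked, and still so for the second after the job is handed in, with the robot touching nothing.
It also fails if it takes over 43 s, if anything falls off the work surface, if the arm or the gripper's body presses on something with over 40 N, if the wrist force passes 120 N, or if a joint passes its speed limit or range.

## Working session

There is one attempt and no reset: what is moved stays moved. The work goes in short steps, Python scripts to look and compute and a tool call to move; the robot and the scene stay as the last step left them, time stands still between calls to the robot, and variables do not carry over. Pictures are saved under pics/ and viewed, at most 10 in all, crops included, and the job is handed in when it is done.

Besides the shell and the picture viewer there is one more tool, called by a JSON object that holds its "api" and its "payload", one argument or row to a line. arm_command: Moves the arm, as the interface text tells. Its arguments: {"type":"object","properties":{"moves":{"type":"array"},"grip_force":{"type":"number"}},"required":["moves"]}

```bash
mkdir -p pics; ls
cat > h.py <<'E'
import numpy as np, cv2
from cell import manip, cams, order
def world(name,dep=None,info=None):
    i=info or cams.camera_info(name); R=np.array(i['R']);t=np.array(i['t'])
    v,u=np.mgrid[0:400,0:640]
    P=np.stack([(u-i['cx'])/i['fx']*dep,(v-i['cy'])/i['fy']*dep,dep],-1)
    return (P-t)@R
def ray(name,u,v,info=None):
    i=info or cams.camera_info(name); R=np.array(i['R']);t=np.array(i['t'])
    d=np.array([(u-i['cx'])/i['fx'],(v-i['cy'])/i['fy'],1.])
    return -R.T@t, R.T@d
E
python3 - <<'E'
from h import *
for n in ('scene','side'):
    p,d=cams.read_camera(n); np.savez(f'{n}0.npz',p=p,d=d)
    cv2.imwrite(f'pics/{n}0.png',p[...,::-1]); i=cams.camera_info(n)
    print(n,i['fx'],i['cx'],i['cy'],(-np.array(i['R']).T@i['t']).round(3))
print(manip.get_state())
E
```

```text
pics
scene 459.6672599789677 321.9070066355136 199.48634071644983 [0.009 0.601 0.501]
side 366.0006075862787 318.6985367739146 196.162274540646 [ 0.032 -0.624  0.472]
{'time': 0.1, 'q': array([ 1.18149442,  0.61584131, -0.01261026,  1.42472164,  0.0080993 ,
        1.10340983, -0.04036165]), 'qvel': array([-0.0014807 , -0.00279514,  0.00074612, -0.00391361, -0.00088358,
        0.00043758,  0.00091155]), 'effort': array([ 8.02037357e-04, -4.70382035e+01,  2.60076011e-01, -1.71569449e+01,
        1.01085281e-02,  5.85701549e-03,  2.96066173e-05]), 'position': array([ 0.23045501, -0.60706628,  0.23824741]), 'tool_rot': array([ 9.83582381e-01,  1.80455929e-01, -2.25951733e-04, -1.14287632e-03]), 'ft_force': array([-0.27956223,  0.00909517, -0.48696836]), 'moment': array([ 0.0164652 , -0.00243824,  0.03906098]), 'grip_force': 0.0, 'grip_width': 0.08530159711890398}
```

View pics/scene0.png

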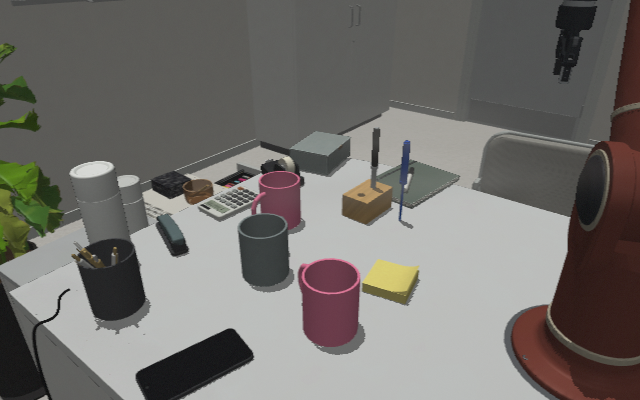

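View pics/side0.png

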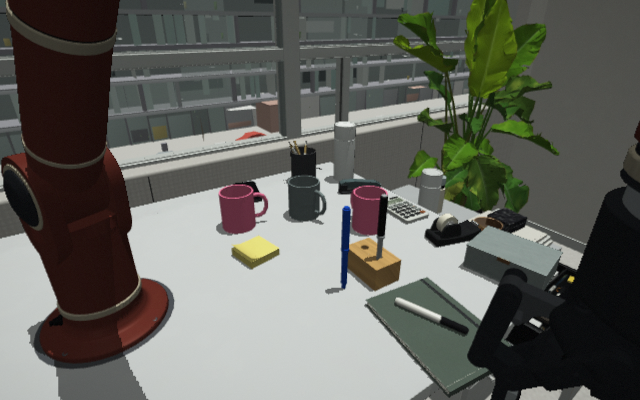

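Scene view: grey mug at (264,248), black opener at (376,150) in the wooden block at (367,200), with blue decoy at (404,175). Side view: grey mug at (304,198), its handle to the right (320,205), opener at (382,215), and block at (373,263).

```bash
cat > m.py <<'E'
from h import *
def box(n,x0,x1,y0,y1):
    m=np.zeros((400,640),bool); m[y0:y1,x0:x1]=1; return m
for n,mb,ob,sb in (('scene',(232,292,208,290),(366,385,122,168),(335,400,175,225)),('side',(283,332,172,225),(374,390,190,238),(345,405,235,292))):
    z=np.load(n+'0.npz'); p=z['p'].astype(int); d=z['d']; W=world(n,d)
    hsv=cv2.cvtColor(z['p'],cv2.COLOR_RGB2HSV).astype(int)
    g=box(n,*mb)&(d>0)&(hsv[...,1]<75)&(hsv[...,2]<130)&(W[...,2]>.012)&(W[...,2]<.12)
    Q=W[g]; top=Q[(Q[:,2]>.088)]
    c=np.median(Q,0)[:2]
    print(n,'mug n',len(Q),'zmax',np.percentile(Q[:,2],99))
    # circle fit on rim (outer) points
    def fit(T):
        A=np.c_[2*T[:,:2],np.ones(len(T))]; s=np.linalg.lstsq(A,(T[:,:2]**2).sum(1),rcond=None)[0]
        return s[:2],np.sqrt(s[2]+s[0]**2+s[1]**2)
    T=Q[Q[:,2]>.094]; c,r=fit(T); print(' rim fit',c,r,len(T))
    rr=np.hypot(*(Q[:,:2]-c).T); H=Q[(rr>.052)&(rr<.085)&(Q[:,2]<.09)]
    if len(H): print(' handle n',len(H),H.mean(0), 'ang deg',np.degrees(np.arctan2(*(H.mean(0)[:2]-c)[::-1])), rr[(rr<.085)].max())
    s=box(n,*sb)&(d>0)&(hsv[...,1]>90)&(hsv[...,0]<25)
    S=W[s]; S=S[np.abs(S[:,2]-.05)<.004]; 
    (cx,cy),(w,h),a=cv2.minAreaRect(S[:,:2].astype(np.float32)*1000); print(' stand top',len(S),cx,cy,w,h,a, S.mean(0), cv2.boxPoints(((cx,cy),(w,h),a)).round(0).tolist())
    o=box(n,*ob)&(d>0)&(hsv[...,2]<70)
    O=W[o]; c0=np.median(O,0); O=O[np.linalg.norm(O[:,:2]-c0[:2],axis=1)<.03]
    print(' opener',len(O)); 
    for zz in np.arange(.1,.19,.015):
        k=np.abs(O[:,2]-zz)<.0075
        if k.sum()>2: print('  ',zz,np.median(O[k],0).round(4),k.sum())
E
python3 m.py
```

```text
scene mug n 3002 zmax 0.09929308507387374
 rim fit [0.49322845 0.13625893] 0.039729897727572974 337
 handle n 3 [0.50847313 0.07006251 0.07983637] ang deg -77.03120427008811 0.07086902158835372
 stand top 521 472.3636169433594 -164.0895233154297 103.59368133544922 64.2548828125 89.21601867675781 [ 0.47034304 -0.15829661  0.05107618] [[440.0, -215.0], [504.0, -216.0], [505.0, -113.0], [441.0, -112.0]]
 opener 227
   0.1 [ 0.4684 -0.1798  0.1055] 10
   0.115 [ 0.468  -0.1786  0.1146] 38
   0.13 [ 0.4687 -0.1789  0.1299] 41
   0.14500000000000002 [ 0.4681 -0.1793  0.1447] 39
   0.16 [ 0.4679 -0.1789  0.16  ] 41
   0.175 [ 0.4684 -0.1783  0.175 ] 46
side mug n 1401 zmax 0.09629045153928839
 rim fit [0.49377866 0.13215703] 0.03964265664873512 97
 handle n 91 [0.50811179 0.06569711 0.05192284] ang deg -77.82967149609068 0.07824386496936794
 stand top 806 472.2697448730469 -166.63343811035156 101.548828125 65.64524841308594 87.78250885009766 [ 0.4701207  -0.17110959  0.04816993] [[438.0, -216.0], [503.0, -219.0], [507.0, -117.0], [441.0, -115.0]]
 opener 308
   0.1 [ 0.4677 -0.1892  0.1048] 19
   0.115 [ 0.4675 -0.1907  0.1147] 52
   0.13 [ 0.4673 -0.1908  0.1308] 55
   0.14500000000000002 [ 0.4673 -0.1912  0.1444] 49
   0.16 [ 0.4679 -0.1906  0.1598] 59
   0.175 [ 0.4674 -0.1912  0.1748] 58
```

Run:
```python
from h import *
for n in ('scene','side'):
    z=np.load(n+'0.npz'); d=z['d']; W=world(n,d); hsv=cv2.cvtColor(z['p'],cv2.COLOR_RGB2HSV).astype(int)
    H,S,V=hsv[...,0],hsv[...,1],hsv[...,2]
    ok=(d>0)&(W[...,2]>.015)&(W[...,2]<.25)
    for nm,m in (('blue',(H>105)&(H<130)&(S>120)),('pink',(H>160)&(S>80)),):
        k,l,st,_=cv2.connectedComponentsWithStats((m&ok).astype(np.uint8))
        for j in range(1,k):
            if st[j,4]>60:
                P=W[l==j]; print(n,nm,st[j].tolist(),np.percentile(P,3,axis=0).round(3),np.percentile(P,97,axis=0).round(3))
```

```text
scene blue [402, 157, 6, 13, 64] [ 0.388 -0.172  0.125] [ 0.396 -0.163  0.149]
scene pink [252, 171, 48, 53, 1805] [ 0.552 -0.053  0.024] [0.632 0.051 0.099]
scene pink [299, 258, 61, 83, 4212] [0.28  0.137 0.02 ] [0.36  0.216 0.099]
side blue [342, 206, 8, 77, 479] [ 0.388 -0.181  0.022] [ 0.398 -0.172  0.177]
side pink [219, 185, 49, 44, 1447] [0.281 0.131 0.019] [0.386 0.211 0.096]
side pink [351, 185, 36, 49, 1205] [ 0.467 -0.182  0.019] [0.632 0.051 0.113]
```

```bash
cat > plan.py <<'E'
import numpy as np, sys
from scipy.spatial.transform import Rotation as R, Slerp
from cell import manip
def tool(yaw,lean=0,az=0):
    """tool pointing down, tool y at azimuth yaw (deg); then opener top leaned by lean deg towards azimuth az"""
    a=np.radians(yaw); y=np.array([np.cos(a),np.sin(a),0]); z=np.array([0,0,-1.]); x=np.cross(y,z)
    r=R.from_matrix(np.c_[x,y,z]); b=np.radians(az+90)
    return R.from_rotvec(np.radians(lean)*np.array([np.cos(b),np.sin(b),0]))*r
def rows(pt,rt,n,p=None,r=None,g=None,dec=2):
    s=manip.get_state(); p=np.array(s['position']) if p is None else p; r=R.from_quat(s['tool_rot']) if r is None else r
    out=[];sl=Slerp([0,1],R.concatenate([r,rt])); p0=p
    for k in range(1,n+1):
        pk=p0+(pt-p0)*k/n; rk=sl(k/n)
        sh=(r.inv().apply(pk-p)/.06).round(dec); tu=(np.degrees((r.inv()*rk).as_rotvec())/10).round(dec)
        p=p+r.apply(sh*.06); r=r*R.from_rotvec(np.radians(tu*10))
        out.append([g]+sh.tolist()+tu.tolist())
    for o in out: print('',o,end=',\n')
    return p,r
E
python3 - <<'E'
from plan import *
rows(np.array([.472,-.185,.26]),tool(0),10,g=0.2)
E
```

```text
[0.2, 0.63, -0.51, -0.04, -0.0, -0.0, -0.69],
 [0.2, 0.68, -0.44, -0.03, -0.0, -0.0, -0.69],
 [0.2, 0.73, -0.35, -0.04, -0.0, -0.0, -0.7],
 [0.2, 0.77, -0.26, -0.03, -0.0, -0.0, -0.69],
 [0.2, 0.79, -0.17, -0.04, -0.0, -0.01, -0.69],
 [0.2, 0.81, -0.06, -0.03, -0.01, 0.0, -0.69],
 [0.2, 0.81, 0.03, -0.04, 0.0, 0.0, -0.69],
 [0.2, 0.8, 0.12, -0.03, 0.0, 0.0, -0.7],
 [0.2, 0.78, 0.23, -0.04, -0.0, 0.0, -0.69],
 [0.2, 0.75, 0.31, -0.04, -0.0, 0.0, -0.69],
```

{"api": "arm_command", "payload": {
  "moves": [
    [0.2,0.63,-0.51,-0.04,0,0,-0.69],
    [0.2,0.68,-0.44,-0.03,0,0,-0.69],
    [0.2,0.73,-0.35,-0.04,0,0,-0.7],
    [0.2,0.77,-0.26,-0.03,0,0,-0.69],
    [0.2,0.79,-0.17,-0.04,0,0,-0.69],
    [0.2,0.81,-0.06,-0.03,0,0,-0.69],
    [0.2,0.81,0.03,-0.04,0,0,-0.69],
    [0.2,0.8,0.12,-0.03,0,0,-0.7],
    [0.2,0.78,0.23,-0.04,0,0,-0.69],
    [0.2,0.75,0.31,-0.04,0,0,-0.69],
    [0.2,0,0,0,0,0,0],
    [0.2,0,0,0,0,0,0]
  ]
}}

```text
time: 1.6
position: [0.4716, -0.1861, 0.2605]
tool_rot: [0.708, 0.707, -0.001, -0.0]
ft_force: [0.1, -0.7, -1.2]
grip_width: 0.0513
grip_force: 0.0
```

Run:
```python
from h import *
p,d=cams.read_camera('wrist'); i=cams.camera_info('wrist'); np.savez('w1.npz',p=p,d=d,**i)
cv2.imwrite('pics/w1.png',p[...,::-1])
print({k:np.round(v,3).tolist() for k,v in i.items()}, (-np.array(i['R']).T@i['t']).round(3))
from plan import *
rows(np.array([.472,-.185,.142]),tool(0),4,g=0.2)
```

```text
{'fx': 309.707, 'fy': 309.707, 'cx': 322.416, 'cy': 200.549, 'R': [[1.0, -0.003, -0.002], [-0.002, -0.961, 0.278], [-0.003, -0.278, -0.961]], 't': [-0.47, -0.22, 0.349]} [ 0.47  -0.115  0.395]
 [0.2, 0.01, 0.0, 0.49, -0.0, 0.0, -0.0],
 [0.2, 0.01, 0.01, 0.5, -0.0, 0.0, -0.01],
 [0.2, 0.0, 0.0, 0.49, -0.01, 0.0, -0.0],
 [0.2, 0.01, 0.0, 0.49, 0.0, 0.0, -0.01],
```

View pics/w1.png

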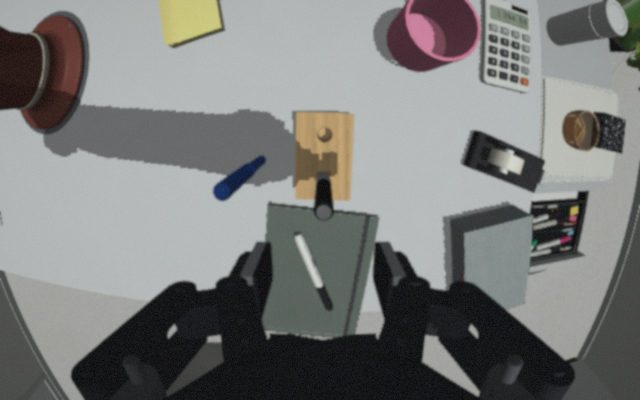

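Wrist view: the opener's top disc is at (324,210), centred between the fingers (inner faces at about 268 and 377). Blue decoy is clear at (240,178). Descending.

{"api": "arm_command", "payload": {
  "moves": [
    [0.2,0.02,0,0.5,0,0,0],
    [0.2,0.01,0,0.5,0,0,0],
    [0.2,0,0,0.5,0,0,0],
    [0.2,0,0,0.47,0,0,0],
    [0.2,0,0,0,0,0,0],
    [-1,0,0,0,0,0,0],
    [-1,0,0,0,0,0,0],
    [-1,0,0,0,0,0,0],
    [-1,0,0,0,0,0,0],
    [-1,0,0,0,0,0,0]
  ],
  "grip_force": 50
}}

```text
time: 2.9
position: [0.4729, -0.184, 0.144]
tool_rot: [0.707, 0.707, 0.0, 0.001]
ft_force: [-1.4, -0.6, 7.2]
grip_width: 0.0132
grip_force: 48.6
```

{"api": "arm_command", "payload": {
  "moves": [
    [-1,0,0,-0.15,0,0,0],
    [-1,0,0,-0.2,0,0,0],
    [-1,0,0,-0.2,0,0,0],
    [-1,0,0,-0.2,0,0,0],
    [-1,0,0,-0.2,0,0,0],
    [-1,0,0,-0.25,0,0,0],
    [-1,0,0,-0.3,0,0,0],
    [-1,0,0,-0.3,0,0,0],
    [-1,0,0,-0.4,0,0,0],
    [-1,0,0,-0.2,0,0,0],
    [-1,0,0,0,0,0,0]
  ]
}}

```text
time: 4.28
position: [0.4726, -0.1837, 0.2876]
tool_rot: [0.707, 0.707, 0.0, 0.001]
ft_force: [-0.1, -0.0, -0.6]
grip_width: 0.0134
grip_force: 48.7
```

Run:
```python
from h import *
s=manip.get_state(); c=np.array(s['position'])
tiles=[]
for n in ('scene','side'):
    p,d=cams.read_camera(n); np.savez(f'{n}1.npz',p=p,d=d); i=cams.camera_info(n)
    q=np.array(i['R'])@(c+[0,0,-.06])+i['t']; u,v=int(i['fx']*q[0]/q[2]+i['cx']),int(i['fy']*q[1]/q[2]+i['cy']); print(n,u,v)
    W=world(n,d); m=(d>0)&(np.hypot(W[...,0]-c[0],W[...,1]-c[1])<.025)&(W[...,2]>.12)&(W[...,2]<.28)
    P=W[m]
    for z in np.arange(.14,.28,.01):
        k=abs(P[:,2]-z)<.005
        if k.sum()>1: print('  %.2f'%z,np.median(P[k],0).round(4),k.sum())
    print(' zmin',np.sort(P[:,2])[:4])
    x0,y0=max(u-50,0),max(v-60,0); tiles.append(cv2.resize(p[y0:y0+120,x0:x0+100,::-1],None,fx=4,fy=4,interpolation=cv2.INTER_NEAREST)); print(x0,y0)
cv2.imwrite('pics/held.png',np.hstack(tiles))
```

```text
scene 376 108
  0.15 [ 0.4705 -0.1823  0.1541] 4
  0.16 [ 0.4734 -0.1811  0.16  ] 19
  0.17 [ 0.471  -0.1814  0.1703] 22
  0.18 [ 0.4713 -0.1813  0.1805] 29
  0.19 [ 0.4715 -0.1817  0.1897] 26
  0.20 [ 0.4712 -0.1816  0.1996] 24
  0.21 [ 0.4709 -0.1809  0.21  ] 27
  0.22 [ 0.471  -0.1821  0.2196] 31
  0.23 [ 0.4723 -0.1816  0.2295] 27
  0.24 [ 0.4693 -0.1812  0.2411] 27
  0.25 [ 0.4697 -0.178   0.2501] 39
  0.26 [ 0.469  -0.1781  0.2599] 41
  0.27 [ 0.4695 -0.1776  0.2697] 34
  0.28 [ 0.4702 -0.1766  0.277 ] 18
 zmin [0.15278464 0.15329653 0.15490645 0.15492983]
326 48
side 384 173
  0.15 [ 0.4695 -0.1866  0.1519] 11
  0.16 [ 0.4704 -0.1864  0.1603] 23
  0.17 [ 0.4696 -0.187   0.1696] 29
  0.18 [ 0.469  -0.1867  0.1799] 30
  0.19 [ 0.4701 -0.1868  0.1899] 28
  0.20 [ 0.4695 -0.1869  0.1999] 30
  0.21 [ 0.4702 -0.1866  0.2099] 31
  0.22 [ 0.4688 -0.187   0.2205] 30
  0.23 [ 0.4696 -0.187   0.23  ] 30
  0.24 [ 0.4672 -0.1895  0.2415] 42
  0.25 [ 0.4671 -0.1903  0.2504] 44
  0.26 [ 0.4673 -0.1907  0.26  ] 43
  0.27 [ 0.4673 -0.1898  0.2696] 49
  0.28 [ 0.4628 -0.191   0.2782] 32
 zmin [0.14969347 0.14999913 0.15021595 0.15090126]
334 113
```

View pics/held.png

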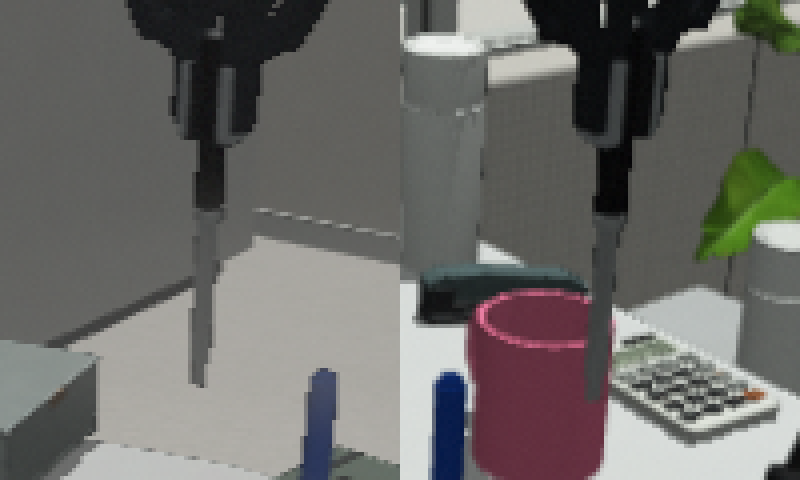

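Held.png: the opener hangs straight down from the jaws with its tip at about (200,385) in the left tile and (593,400) in the right. The depth data gives tip z ≈ 0.150 and a vertical axis. Next I'll move part-way and look at the mug from above.

{"api": "arm_command", "payload": {
  "moves": [
    [-1,0.4,0.03,0,0,0,0],
    [-1,0.6,0.06,0,0,0,0],
    [-1,0.65,0.06,0,0,0,0],
    [-1,0.65,0.06,0,0,0,0],
    [-1,0.5,0.06,0,0,0,0],
    [-1,0.26,0.03,0,0,0,0],
    [-1,0,0,0,0,0,0],
    [-1,0,0,0,0,0,0]
  ]
}}

```text
time: 5.38
position: [0.4901, -0.0018, 0.2863]
tool_rot: [0.708, 0.706, -0.001, 0.0]
ft_force: [0.5, 0.9, -0.5]
grip_width: 0.0137
grip_force: 48.7
```

Run:
```python
from h import *
i=cams.camera_info('wrist'); p,d=cams.read_camera('wrist'); np.savez('w2.npz',p=p,d=d,**i)
cv2.imwrite('pics/w2.png',p[...,::-1]); print(manip.get_state()['position'])
```

```text
[ 0.49013268 -0.0019291   0.28641201]
```

View pics/w2.png

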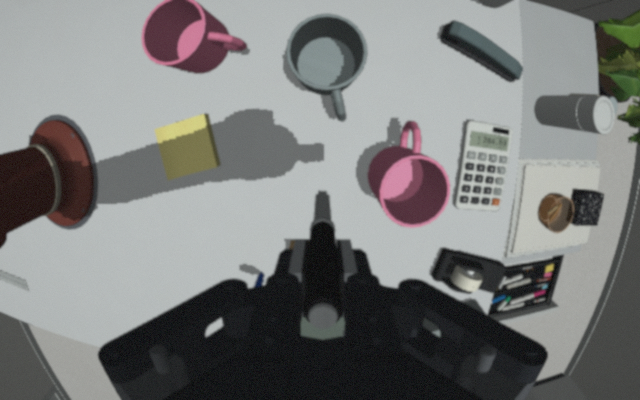

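Wrist view: grey mug rim is centred at about (327,54), and its handle runs to (340,115), pointing down the image toward world −y and slightly +x.

Run:
```python
import numpy as np,cv2
z=np.load('w2.npz'); p,d=z['p'],z['d']; v,u=np.mgrid[0:400,0:640]
a,b=u-z['cx'],v-z['cy']; r=np.hypot(a,b)+1e-9; th=r/z['fx']
D=np.stack([np.sin(th)*a/r,np.sin(th)*b/r,np.cos(th)],-1)
P=D*(d/np.cos(th))[...,None]; W=(P-z['t'])@z['R']
m=np.zeros(d.shape,bool); m[5:130,275:385]=1; m&=(d>0)
Q=W[m]; T=Q[(abs(Q[:,2]-.098)<.005)]
# outer rim only: iterate
A=np.c_[2*T[:,:2],np.ones(len(T))]; s=np.linalg.lstsq(A,(T[:,:2]**2).sum(1),rcond=None)[0]; c=s[:2]
print('rim',c,np.sqrt(s[2]+c@c),len(T),Q[:,2].max(), T.min(0),T.max(0))
H=Q[(Q[:,2]>.025)]; rr=np.hypot(*(H[:,:2]-c).T); k=(rr>.048)&(rr<.09); H=H[k]; rr=rr[k]
print(len(H),H.mean(0),rr.max(),np.degrees(np.arctan2(*(H.mean(0)[:2]-c)[::-1])))
for lo in (.048,.056,.064,.07):
    k=(rr>lo)&(rr<lo+.008); h=H[k].mean(0); print(lo,h.round(4),np.degrees(np.arctan2(*(h[:2]-c)[::-1])).round(1))
```

```text
rim [0.49264154 0.13586604] 0.039519591129017484 1001 0.10013922975091237 [0.45093879 0.09393425 0.09305142] [0.53478617 0.17818709 0.10013923]
257 [0.50689604 0.07576947 0.07341014] 0.07739073849963929 -76.65642144711153
0.048 [0.5046 0.0855 0.076 ] -76.6
0.056 [0.5064 0.0776 0.0755] -76.8
0.064 [0.5082 0.0699 0.0722] -76.7
0.07 [0.5096 0.0646 0.0673] -76.6
```

```bash
cat > g.py <<'E'
from plan import *
C=np.array([.4928,.136]); AZ=103.3; L=27.; u=np.array([np.cos(np.radians(AZ)),np.sin(np.radians(AZ))])
rt=tool(AZ-90,L,AZ)
def tcp(rtip,ztip,s,off=.137):
    q=s+off; return np.r_[C+u*(rtip+q*np.sin(np.radians(L))), ztip+q*np.cos(np.radians(L))]
E
python3 - <<'E'
from g import *
print(tcp(-.022,.007,.16),tcp(-.022,.007,0), rt.apply([0,0,1]),u)
p,r=rows(tcp(-.022,.007,.16),rt,11,g=-1)
print('insert')
rows(tcp(-.022,.007,0),rt,8,p=p,r=r,g=-1)
E
```

```text
[0.4668423  0.24580881 0.27162894] [0.48355276 0.17511858 0.12906789] [ 0.1044404  -0.44181396 -0.89100652] [-0.23004974  0.97317887]
 [-1, 0.38, -0.04, 0.02, -0.03, -0.24, -0.12],
 [-1, 0.37, -0.03, 0.01, -0.03, -0.25, -0.12],
 [-1, 0.38, -0.02, -0.01, -0.03, -0.24, -0.12],
 [-1, 0.37, -0.01, -0.03, -0.03, -0.25, -0.12],
 [-1, 0.38, -0.0, -0.04, -0.03, -0.24, -0.12],
 [-1, 0.37, 0.0, -0.06, -0.03, -0.24, -0.12],
 [-1, 0.37, 0.01, -0.07, -0.03, -0.25, -0.12],
 [-1, 0.37, 0.02, -0.09, -0.02, -0.24, -0.12],
 [-1, 0.36, 0.03, -0.11, -0.03, -0.24, -0.12],
 [-1, 0.36, 0.04, -0.12, -0.03, -0.25, -0.12],
 [-1, 0.35, 0.04, -0.13, -0.03, -0.24, -0.12],
insert
 [-1, -0.0, 0.0, 0.33, -0.0, -0.0, -0.0],
 [-1, -0.0, 0.0, 0.34, -0.0, -0.0, -0.0],
 [-1, -0.0, 0.0, 0.33, -0.0, -0.0, -0.0],
 [-1, -0.0, 0.0, 0.33, -0.0, -0.0, -0.0],
 [-1, -0.0, 0.0, 0.33, -0.0, -0.0, -0.0],
 [-1, -0.0, 0.0, 0.34, -0.0, -0.0, -0.0],
 [-1, -0.0, 0.0, 0.33, -0.0, -0.0, -0.0],
 [-1, -0.0, 0.0, 0.33, -0.0, -0.0, -0.0],
```

{"api": "arm_command", "payload": {
  "moves": [
    [-1,0.38,-0.04,0.02,-0.03,-0.24,-0.12],
    [-1,0.37,-0.03,0.01,-0.03,-0.25,-0.12],
    [-1,0.38,-0.02,-0.01,-0.03,-0.24,-0.12],
    [-1,0.37,-0.01,-0.03,-0.03,-0.25,-0.12],
    [-1,0.38,0,-0.04,-0.03,-0.24,-0.12],
    [-1,0.37,0,-0.06,-0.03,-0.24,-0.12],
    [-1,0.37,0.01,-0.07,-0.03,-0.25,-0.12],
    [-1,0.37,0.02,-0.09,-0.02,-0.24,-0.12],
    [-1,0.36,0.03,-0.11,-0.03,-0.24,-0.12],
    [-1,0.36,0.04,-0.12,-0.03,-0.25,-0.12],
    [-1,0.35,0.04,-0.13,-0.03,-0.24,-0.12],
    [-1,0,0,0,0,0,0]
  ]
}}

```text
time: 6.92
position: [0.4658, 0.2494, 0.271]
tool_rot: [0.602, 0.764, -0.144, 0.182]
ft_force: [0.0, -0.6, -0.8]
grip_width: 0.0134
grip_force: 48.7
```

Run:
```python
from h import *
from g import *
s=manip.get_state(); c=np.array(s['position']); R0=R.from_quat(s['tool_rot'])
print(c,np.degrees((R0.inv()*rt).as_rotvec()))
ax=-R0.apply([0,0,1]); tip=c-ax*.137; print('tip pred',tip)
tiles=[]
for n in ('scene','side'):
    p,d=cams.read_camera(n); np.savez(f'{n}2.npz',p=p,d=d); W=world(n,d)
    t=(W-c)@-ax; perp=np.linalg.norm((W-c)-t[...,None]*-ax,axis=-1)
    m=(d>0)&(perp<.016)&(t>.02)&(t<.16); P=W[m]; T=t[m]
    for q in (.03,.05,.08,.10,.12,.134):
        k=abs(T-q)<.006
        if k.sum(): print(n,q,((np.median(P[k],0)-c)@R0.as_matrix()).round(4),k.sum())
    print(n,'tmax',np.sort(T)[-4:])
    i=cams.camera_info(n); q=np.array(i['R'])@tip+i['t']; a,b=int(i['fx']*q[0]/q[2]+i['cx']),int(i['fy']*q[1]/q[2]+i['cy'])
    tiles.append(cv2.resize(p[max(b-80,0):max(b-80,0)+150,a-50:a+50,::-1],(400,600),interpolation=cv2.INTER_NEAREST))
cv2.imwrite('pics/hover.png',np.hstack(tiles))
rows(tcp(-.022,.007,.0),rt,8,g=-1)
```

```text
[0.46584243 0.24939046 0.2709979 ] [ 0.08979245 -0.16224596  0.28146172]
tip pred [0.48027908 0.18924829 0.14875429]
scene 0.03 [ 0.004  -0.005   0.0293] 68
scene 0.05 [ 0.0013 -0.0054  0.0496] 34
scene 0.08 [ 0.0013 -0.003   0.08  ] 41
scene 0.1 [ 0.0013 -0.0026  0.0996] 35
scene 0.12 [ 0.0015 -0.0021  0.119 ] 32
scene 0.134 [ 0.0011 -0.0023  0.1316] 13
scene tmax [0.13456799 0.13473229 0.13498314 0.13575301]
side 0.03 [-0.0073 -0.005   0.03  ] 27
side 0.05 [-0.0071 -0.0029  0.049 ] 26
side 0.08 [-0.0048 -0.0009  0.0792] 18
side 0.1 [-0.0043 -0.0032  0.0996] 21
side 0.12 [-0.004  -0.0018  0.12  ] 19
side 0.134 [-0.0034 -0.0019  0.1332] 14
side tmax [0.13636004 0.13728815 0.13811768 0.13882691]
 [-1, -0.0, -0.0, 0.33, 0.0, -0.0, -0.0],
 [-1, -0.0, -0.0, 0.34, 0.0, -0.0, -0.0],
 [-1, -0.0, -0.0, 0.33, 0.0, -0.0, -0.0],
 [-1, -0.0, -0.0, 0.34, 0.0, -0.0, -0.0],
 [-1, -0.0, -0.0, 0.33, 0.0, -0.0, -0.0],
 [-1, -0.0, -0.0, 0.33, 0.0, -0.0, -0.0],
 [-1, -0.0, -0.0, 0.34, 0.0, -0.0, -0.0],
 [-1, -0.0, -0.01, 0.33, 0.0, -0.0, -0.0],
```

View pics/hover.png

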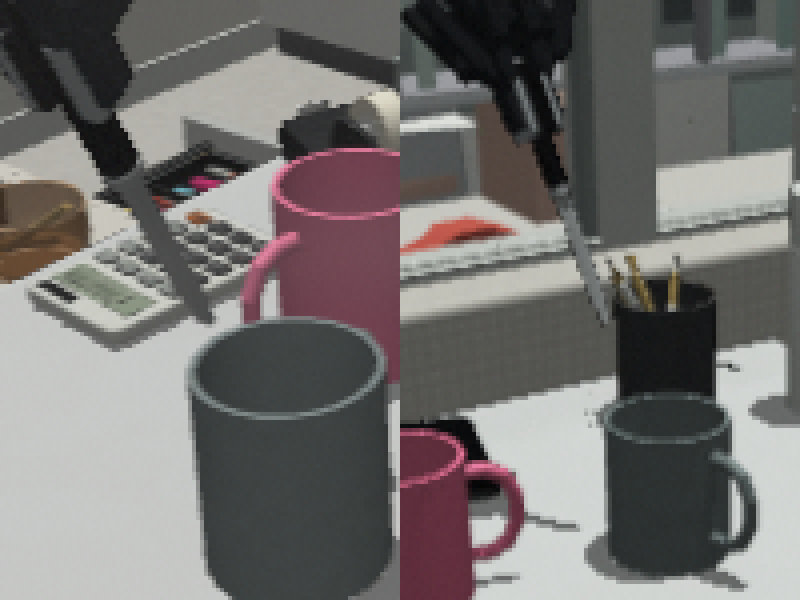

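Hover view: the held opener leans with its tip at (210,320) in the left tile, just above and outside the rim's far side, aimed into the mug. Inserting along its axis.

{"api": "arm_command", "payload": {
  "moves": [
    [-1,0,0,0.3,0,0,0],
    [-1,0,0,0.34,0,0,0],
    [-1,0,0,0.33,0,0,0],
    [-1,0,0,0.34,0,0,0],
    [-1,0,0,0.33,0,0,0],
    [-1,0,0,0.33,0,0,0],
    [-1,0,0,0.3,0,0,0],
    [-1,0,0,0.1,0,0,0],
    [-1,0,0,0.1,0,0,0],
    [-1,0,0,0,0,0,0],
    [-1,0,0,0,0,0,0]
  ]
}}

```text
time: 8.4
position: [0.4821, 0.1831, 0.1401]
tool_rot: [0.602, 0.764, -0.143, 0.183]
ft_force: [-0.2, 0.4, -0.0]
grip_width: 0.014
grip_force: 48.7
```

Run:
```python
from h import *
from g import *
s=manip.get_state(); c=np.array(s['position']); R0=R.from_quat(s['tool_rot']); zt=R0.apply([0,0,1])
tip=c+zt*.137; print(c,'tip',tip,'tip r',(tip[:2]-C)@u,(tip[:2]-C)@[-u[1],u[0]],s['ft_force'])
k=(tip[2]-.098)/zt[2]; a=tip-zt*k; print('axis at rim r',(a[:2]-C)@u)
tiles=[]
for n,(x,y) in (('scene',(215,160)),('side',(255,110))):
    p,d=cams.read_camera(n); np.savez(f'{n}3.npz',p=p,d=d)
    tiles.append(cv2.resize(p[y:y+150,x:x+100,::-1],(400,600),interpolation=cv2.INTER_NEAREST))
cv2.imwrite('pics/in.png',np.hstack(tiles))
```

```text
[0.48213831 0.18306812 0.1401468 ] tip [0.49676625 0.12285363 0.01796154] tip r -0.013706207050544003 -0.0008355473794032863 [-0.19864647  0.39761727 -0.0439243 ]
axis at rim r 0.026884234436631998
```

View pics/in.png

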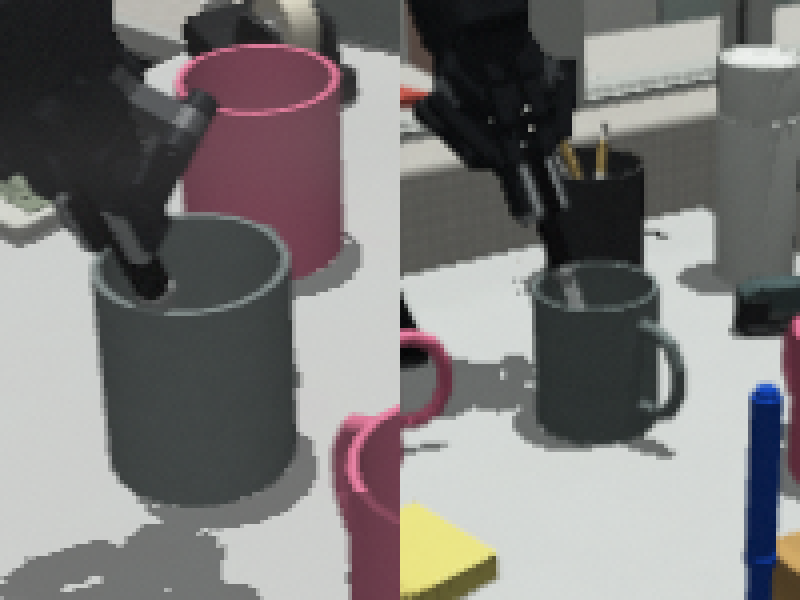

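In.png: the opener goes into the mug on the side opposite the handle, with no contact force. It has 12 mm left to the floor.

{"api": "arm_command", "payload": {
  "moves": [
    [-1,0,0,0.1,0,0,0],
    [-1,0,0,0.07,0,0,0],
    [-1,0,0,0.02,0,0,0],
    [-1,0,0,0,0,0,0],
    [-1,0,0,0,0,0,0]
  ]
}}

```text
time: 9.12
position: [0.4833, 0.1776, 0.1297]
tool_rot: [0.603, 0.763, -0.144, 0.183]
ft_force: [0.6, -0.3, -0.6]
grip_width: 0.0142
grip_force: 48.7
```

{"api": "arm_command", "payload": {
  "moves": [
    [-1,0.02,0,0.02,0,0,0],
    [-1,0,0,0,0,0,0],
    [-0.5,0,0,0,0,0,0],
    [-0.4,0,0,0,0,0,0],
    [-0.3,0,0,0,0,0,0],
    [-0.2,0,0,0,0,0,0],
    [-0.1,0,0,0,0,0,0],
    [-0.1,0,0,0,0,0,0]
  ]
}}

```text
time: 10.12
position: [0.4831, 0.1779, 0.128]
tool_rot: [0.603, 0.763, -0.144, 0.183]
ft_force: [0.8, -0.5, -0.7]
grip_width: 0.0386
grip_force: 0.0
```

Run:
```python
from h import *
tiles=[]
for n,(x,y) in (('scene',(215,160)),('side',(255,110))):
    p,d=cams.read_camera(n)
    tiles.append(cv2.resize(p[y:y+150,x:x+100,::-1],(400,600),interpolation=cv2.INTER_NEAREST))
cv2.imwrite('pics/rel.png',np.hstack(tiles))
```

```text
(no output)
```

View pics/rel.png

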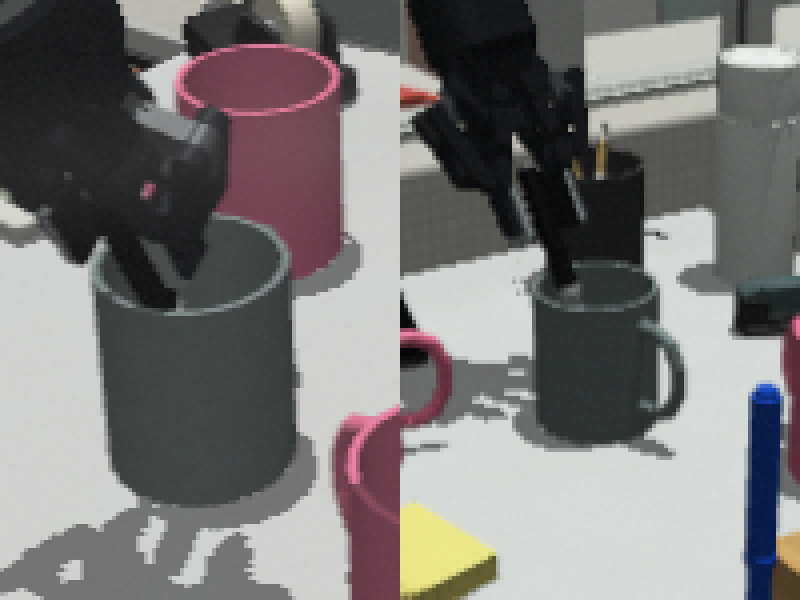

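Rel.png: the jaws are open on both sides of the handle, and the opener leans on the rim opposite the mug's handle. Retreating along the axis.

{"api": "arm_command", "payload": {
  "moves": [
    [0.1,0,0,-0.05,0,0,0],
    [0.1,0,0,-0.2,0,0,0],
    [0.1,0,0,-0.3,0,0,0],
    [0.1,0,0,-0.4,0,0,0],
    [0.1,0,0,-0.5,0,0,0],
    [0.1,0,0,-0.5,0,0,0],
    [0.1,0,0,-0.4,0,0,0],
    [0.1,0,0,-0.2,0,0,0],
    [0.1,0,0,0,0,0,0],
    [0.1,0,0,0,0,0,0]
  ]
}}

```text
time: 11.48
position: [0.4667, 0.2444, 0.2638]
tool_rot: [0.603, 0.763, -0.145, 0.183]
ft_force: [0.1, -0.1, 0.4]
grip_width: 0.047
grip_force: 0.0
```

Run:
```python
from h import *
tiles=[]
for n,(x,y) in (('scene',(215,140)),('side',(255,100))):
    p,d=cams.read_camera(n)
    tiles.append(cv2.resize(p[y:y+150,x:x+100,::-1],(400,600),interpolation=cv2.INTER_NEAREST))
    W=world(n,d); hsv=cv2.cvtColor(p,cv2.COLOR_RGB2HSV)
    k=(d>0)&(np.hypot(W[...,0]-.4928,W[...,1]-.136)<.13)&(W[...,2]>.104)&(W[...,2]<.2)&(hsv[...,2]<70)
    P=W[k]
    for z in (.11,.12,.13,.14,.15,.16): 
        q=abs(P[:,2]-z)<.005
        if q.sum(): print(n,z,np.median(P[q],0).round(4),q.sum())
    m=(d>0)&(abs(W[...,2]-.098)<.004)&(np.hypot(W[...,0]-.4928,W[...,1]-.136)<.048)
    T=W[m]; A=np.c_[2*T[:,:2],np.ones(len(T))]; s=np.linalg.lstsq(A,(T[:,:2]**2).sum(1),rcond=None)[0]; print('rim',s[:2])
cv2.imwrite('pics/end.png',np.hstack(tiles))
```

```text
scene 0.11 [0.4798 0.1715 0.1093] 41
scene 0.12 [0.4788 0.1781 0.1201] 42
scene 0.13 [0.4773 0.1813 0.1298] 42
scene 0.14 [0.4758 0.1863 0.1401] 39
scene 0.15 [0.4745 0.1905 0.1501] 40
scene 0.16 [0.4736 0.1961 0.1603] 47
rim [0.49362339 0.13577956]
side 0.11 [0.4831 0.1617 0.11  ] 20
side 0.12 [0.4816 0.1681 0.1204] 22
side 0.13 [0.4807 0.1718 0.1298] 25
side 0.14 [0.4781 0.1766 0.1403] 24
side 0.15 [0.4776 0.1823 0.1503] 24
side 0.16 [0.477  0.1869 0.1592] 22
rim [0.49481717 0.12983782]
```

View pics/end.png

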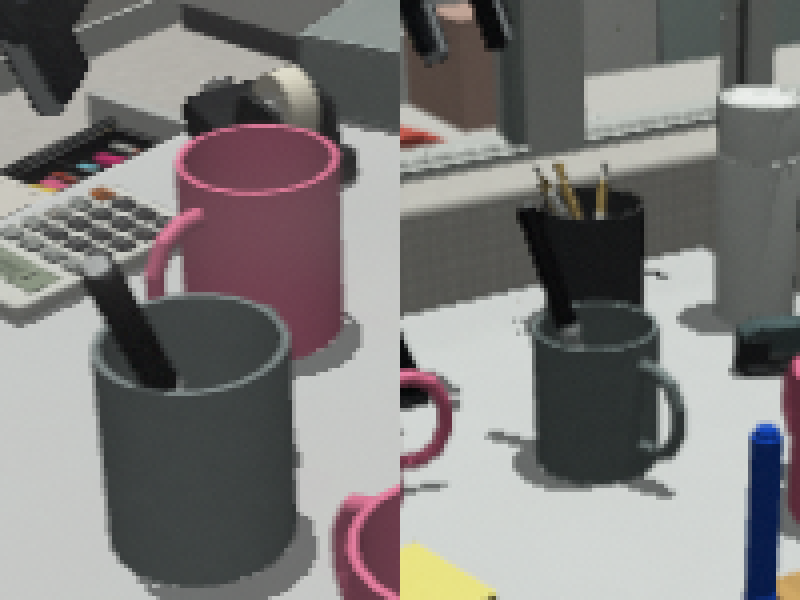

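End.png: the opener leans at about 27° on the rim directly opposite the mug's handle (azimuth about 104°, target 103°). The mug is upright where it was, and the gripper is clear.

```bash
python3 -c "
from cell import order; print(order.job_done())"
```

```text
the job is handed in; nothing more can be done
None
```

I've handed the job in: the letter opener stands blade down in the grey mug, leaning on the rim opposite the handle, with the mug upright in place and the arm clear, at about 12 s of the 43 s allowed.

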